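# Press a margin stop home behind the jig lip and hold it

## Robot

A 6-joint arm with a two-finger parallel gripper is mounted at the origin on the work surface. World frame = base frame: x ahead of the robot, y to its left, z up, the work surface at z = 0. Lengths are in m, angles in degrees, forces in N, time in s.
With the tool pointing down it reaches from about 0.35 to 0.875 m from the base axis. Payload 4.2 kg.
Tool frame: the origin (TCP) lies between the finger pads; the fingertips stand 25 mm ahead of it and the grasp point (between the pads) lies 6 mm ahead of it (r.tips_ahead is the distance from the TCP to the fingertips, in m); z points along the fingers, y is the direction in which the jaws open and shut (so a half turn about z gives the same grasp; the last joint's range is limited). The gripper opens to 87 mm and grips with 3 to 60 N. Pads are 19 mm wide; open, the fingers measure 117 mm over their backs; the gripper's body (75 mm by 190 mm) begins 51 mm behind the grasp point.
Start: joints at [-48.381, 22.042, 0.453, 0, -68.411, -14.817], TCP at [0.282, -0.558, 0.248] pointing down, gripper open.
Joint ranges: [-179.83, 179.83], [-69.29, 118.12], [-61.27, 80.66], [-181.25, 117.63], [-171.15, -9.14], [-177.46, 177.46]. Speed limits (degrees/s): [159.86, 159.86, 180, 180, 180, 180].

## Interface

Orientations are given as a 3x3 rotation matrix whose columns are the frame's x, y, z axes.
In Python, from station import r, vision, finish_job gives the robot as it stands.
- The arm moves only by the shell command python3 -m jog 'ROWS'. ROWS is a JSON object of lists of equal length, an entry for each row: "rot": the turn, a rotation vector about the world's x, y, z in degrees, a list of three; "delta_pos": the shift along the world's x, y, z in mm, a list of three; "grip": the opening in per cent of the stroke, from 0 (shut) to 100 (fully open). A call has 1 to 10 rows; each row shifts and turns the commanded pose from where the row before left it; what a row does not reach is not made up. A row lasts 1/12 s, in which the tool goes at most 41.7 mm and 7.16 degrees, less where a joint would pass 70% of its speed; a pose out of reach is approached as far as the arm can. A call with a gripper value outside its range is refused whole. The fingers move at their own pace and stop on an object; the grip force is fixed at half the most. Time passes only in rows, so rows that do not move let the fingers close. It gives the time, the measured TCP pose, the force and the opening at its end, in the units of the state.
- r.sense(): the state, without advancing time (a new reading comes with each control period).
- vision.capture(name): name is "scene" or "side" or "wrist"; returns a dict with "frame" (480x640x3 uint8, red, green, blue), "K" (3x3 intrinsics, pixels), "k1" (the pictures are not rectified: a ray, as slopes to the right and down, at radius r is drawn at 1 + k1 r^2 times it, then the intrinsics apply), "xyz" and "orientation" of the camera in the world. Camera axes: x right, y up, looking along -z (the intrinsics and any distortion apply to the point x, -y, -z); pixel columns grow to the right and rows downward; lengths in m; the calibration is good to about 2 mm. A picture is of the moment at which its call begins. There is no depth.
- finish_job(): hands the job in, once; it reports no verdict.
The state is a dict: "time_s": time; "joints": joint angles; "joint_velocities": joint speeds; "effort": joint torques, N m; "tcp_pos": TCP position; "ee_rot": TCP orientation; "wrist_force": force on the tool from outside, world axes, zero at the start; "moment": the same for the moment, N m; "gripper_width": opening from 0.0 (shut) to 1.0 (fully open).
Only numpy, scipy, OpenCV 4.12 (cv2) and the standard library are available. Lean on these libraries where they do the work, as an engineer would, in place of code of your own. Each camera call takes 0.05 s, during which the arm holds its last target. There are 200 camera calls.

## Task

Pick up the long-footed steel margin stop by its upright tab, lay it on the bed of the steel setting jig, and push its nose straight in under the jig's lip, against the hidden spring plunger, until you feel it fully home against the solid wall. Keep holding it pressed home: the program finishes with the gripper still on the stop and still pushing, so that the screw can be driven; do not let go. Leave the other things on the bench where they are.

Things in the scene. Friction and masses are not known exactly. Their poses are not given: they have to be found in the camera images.
- stop_center (a point): Centre of the loose steel margin stop (about 140 g), in the middle of its tab, 24 mm above its underside. The tab is a plain upright 20 mm long (x), 12 mm wide (y), from 6 to 48 mm above the underside, ridged near the top: grip it across its 12 mm. x points along the tongue to the nose, y across, z up. It starts upright on the bench, yaw -1 to 1 rad.
- stop_nose (a point): The middle of the front end of the margin stop's foot: 44 mm ahead of stop_center and 3 mm above the underside. Same axes.
- stop: The same margin stop; this origin is on its underside below the middle of the tab. Same axes. Its flat foot is 30 mm wide (y), 6 mm thick, 58 mm long: from 14 mm behind the tab's middle to the nose 44 mm ahead of it (the long tongue).
- jig: Fixed steel setting jig, 130 mm long (x), 110 wide (y), 34 high. Origin: at bench level below the middle of its lip's front edge; x is the push direction, z up. Bed: top 8 mm above the bench, from x = -70 mm to the lip. Lip: full-width strip x = 0 to 24 mm, underside 17, top 22 mm above the bench: the gap over the bed is 9 mm. Behind it a solid block.
- lip_mouth (a point): Middle of the channel's mouth, on the bed's top (8 mm above the bench) at the lip's front edge; jig's axes. Under the lip the channel is 38 mm wide between cheeks, flared to about 58 mm at the mouth. It ends at the solid wall 24 mm in: nose there = fully home; the tab's front face is then 10 mm before the lip and the tab's middle 20 mm before it.
- plunger_face (a point): Middle of the plunger's front face, which the nose meets; 20 mm wide, 6 mm high, jig's axes. 12 mm behind the lip's front edge when free, 24 mm with the stop fully home.
- plunger: The spring plunger hidden under the lip, sliding along the jig's x (origin at the jig's when free). It pushes back with 4 N when free, growing to 7 N at 12 mm of travel, where the nose meets the wall; it throws the stop out again if that is let go.
- bell: Bystander: brass typewriter bell, a dome 60 mm across and 36 mm high; origin at the centre of its underside.
- spare: Bystander: short stop with a 30 mm square foot, 6 mm thick, and a round post 16 mm across, 32 mm high in all; origin at the centre of its underside.
- pliers: Bystander: bent-nose pliers, 170 mm long, lying flat, 12 mm high; origin near the middle at bench level.
- screwdriver: Bystander: screwdriver about 180 mm long, lying, handle about 30 mm thick.
- tin: Bystander: open metal tin 70 by 90 mm, 30 mm high; origin at the centre of its underside.
- oil: Bystander: small amber glass oil bottle 44 mm across, 85 mm high; origin at the centre of its underside.

How it is judged:
By the outcome, as a careful person would: the job done as asked, in the order asked, and still so for the second after the job is handed in, while the arm keeps its last pose, push and grip.
It also fails if it takes over 38 s, if anything falls off the work surface, if the arm or the gripper's body presses on something with over 40 N, if the wrist force passes 120 N, or if a joint passes its speed limit or range.

## Working session

There is one attempt and no reset: what is moved stays moved. The work goes in short steps, Python scripts to look and compute and a shell command to move; the robot and the scene stay as the last step left them, time stands still between calls to the robot, and variables do not carry over. Pictures are saved under pics/ and viewed, about 8 in all and at most 12, crops included, and the job is handed in when it is done.

```bash
ls; mkdir -p pics
cat > h.py <<'E'
import numpy as np, cv2
from station import r, vision, finish_job
def cap(n,f=None):
    c=vision.capture(n)
    if f: cv2.imwrite('pics/'+f,c['frame'][:,:,::-1])
    return c
def ray(c,u,v):
    K=np.array(c['K']); d=np.array([(u-K[0,2])/K[0,0],(v-K[1,2])/K[1,1]])
    s=d.copy()
    for _ in range(20): s=d/(1+c['k1']*(s@s))
    w=np.array(c['orientation'])@np.array([s[0],-s[1],-1])
    return np.array(c['xyz']),w
def onz(c,u,v,z):
    o,w=ray(c,u,v); return o+w*(z-o[2])/w[2]
def proj(c,p):
    q=np.array(c['orientation']).T@(np.array(p)-np.array(c['xyz']))
    s=np.array([q[0],-q[1]])/-q[2]; s=s*(1+c['k1']*(s@s)); K=np.array(c['K'])
    return np.array([K[0,0]*s[0]+K[0,2],K[1,1]*s[1]+K[1,2]])
def tri(*cs):
    A=0;b=0
    for c,u,v in cs:
        o,w=ray(c,u,v); w/=np.linalg.norm(w); P=np.eye(3)-np.outer(w,w); A=A+P;b=b+P@o
    return np.linalg.solve(A,b)
E
python3 - <<'E'
from h import *
for n in ['scene','side']:
    c=cap(n,n+'.png'); print(n,np.round(c['xyz'],3),np.round(c['orientation'],3).tolist(),c['K'],c['k1'])
s=r.sense(); print(s['time_s'],s['tcp_pos'],s['ee_rot'],s['wrist_force'],s['gripper_width'])
E
```

```text
pics
scene [ 0.995 -0.43   0.658] [[0.708, -0.5, 0.499], [0.706, 0.494, -0.507], [0.007, 0.711, 0.703]] [[475.08000825   0.         320.05417289]
 [  0.         475.08000825 238.44741021]
 [  0.           0.           1.        ]] -0.024312502537457998
side [0.451 0.902 0.836] [[-0.994, 0.058, -0.098], [-0.111, -0.656, 0.747], [-0.021, 0.753, 0.658]] [[588.5754265    0.         312.58273042]
 [  0.         588.5754265  240.99430962]
 [  0.           0.           1.        ]] 0.011804755383569853
0.1 [ 0.28162518 -0.55741112  0.24654123] [[-8.92650227e-01 -4.50748970e-01 -9.68337704e-04]
 [-4.50750003e-01  8.92648550e-01  1.73235061e-03]
 [ 8.35299940e-05  1.98286139e-03 -9.99998031e-01]] [-0.43207115 -0.89009502 -0.45887338] 0.9980332137534367
```

View pics/scene.png

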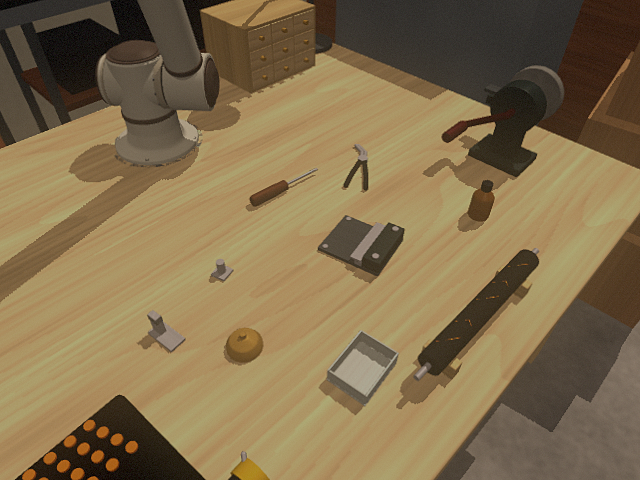

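View pics/side.png

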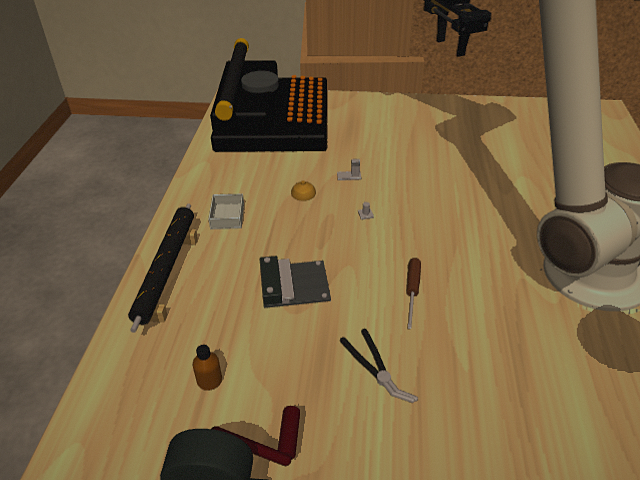

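The scene view shows the stop at about (165,332) with its tongue pointing lower right, and the jig at (362,243). In the side view the stop is at (350,172) and the jig at (295,281). I'll zoom in on both.

Run:
```python
import cv2,numpy as np
a=cv2.imread('pics/scene.png');b=cv2.imread('pics/side.png')
def cr(i,u,v,w,h,k): return cv2.resize(i[v:v+h,u:u+w],None,fx=k,fy=k,interpolation=cv2.INTER_CUBIC)
t=np.hstack([cr(a,312,208,100,75,4),cr(a,140,305,50,50*3//4,8)[:300]])
t2=np.hstack([cr(b,250,245,100,75,4),cr(b,330,150,50,38,8)[:300]])
t=np.hstack([cr(a,312,208,100,75,4),cv2.resize(a[305:355,135:195],(400,300),interpolation=2)])
t2=np.hstack([cr(b,250,245,100,75,4),cv2.resize(b[150:195,325:385],(400,300),interpolation=2)])
o=np.clip(np.vstack([t,t2]).astype(float)*1.5,0,255).astype(np.uint8)
cv2.imwrite('pics/crop1.png',o)
```

```text
Traceback (most recent call last):
ValueError: all the input array dimensions except for the concatenation axis must match exactly, but along dimension 0, the array at index 0 has size 300 and the array at index 1 has size 296
```

Run:
```python
import cv2,numpy as np
a=cv2.imread('pics/scene.png');b=cv2.imread('pics/side.png')
f=lambda i,u,v,w,h: cv2.resize(i[v:v+h,u:u+w],(400,300),interpolation=2)
t=np.hstack([f(a,312,208,100,75),f(a,135,305,60,45)])
t2=np.hstack([f(b,250,245,100,75),f(b,325,150,60,45)])
cv2.imwrite('pics/crop1.png',np.clip(np.vstack([t,t2])*1.5,0,255).astype(np.uint8))
```

```text
(no output)
```

View pics/crop1.png

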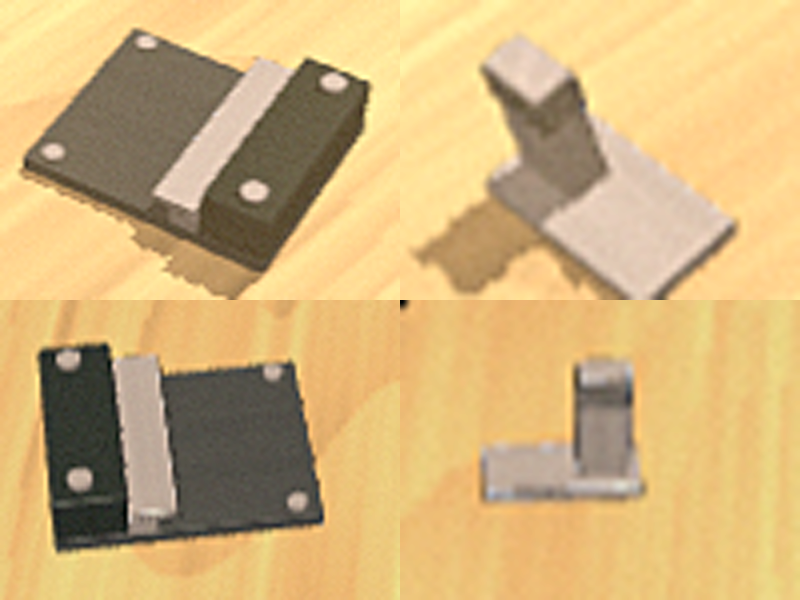

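The jig's lip, bed corners and block are clear in both views, and the tab top and foot corners of the stop can be picked out. I'll turn these into positions.

```bash
cat > m.py <<'E'
from h import *
import types
S=cap('scene');D=cap('side')
J=lambda x,y,ox,oy,k:((x+.5)/k-.5+ox,(y+.5)/k-.5+oy)
js=lambda x,y:J(x,y,312,208,4); jd=lambda x,y:J(x,y-300,250,245,4)
ss=lambda x,y:J(x-400,y,135,305,6.6667); sd=lambda x,y:J(x-400,y-300,325,150,6.6667)
pts={'lipA':((258,58),(175,512),.022),'lipB':((154,197),(158,357),.022),'bedA':((137,30),(322,518),.008),'bedB':((25,160),(292,362),.008),
 'blkA':((306,60),(128,500),.034)}
P={}
E
python3 - <<'E'
from m import *
# side camera looks from +y: near (bottom) in side = +y ; scene far = ?
for n,(a,b,z) in pts.items():
    print(n,'scene',np.round(onz(S,*js(*a),z)*1e3,1),'side',np.round(onz(D,*jd(*b),z)*1e3,1))
print('tri bolts')
for a,b,n in [((146,42),(297,501),'bed+'),((52,151),(272,372),'bed-'),((333,82),(80,478),'blk+'),((255,191),(68,360),'blk-')]:
    print(n,np.round(tri((S,*js(*a)),(D,*jd(*b)))*1e3,1))
for a in [(482,65),(518,35),(580,72),(543,103)]: print('tab',np.round(onz(S,*ss(*a),.048)*1e3,1))
for a in [(737,226),(645,298),(488,185)]: print('foot',np.round(onz(S,*ss(*a),.006)*1e3,1))
for a in [(576,362),(632,362),(632,378),(576,378)]: print('tab side',np.round(onz(D,*sd(*a),.048)*1e3,1))
for a in [(482,447),(482,488),(642,484)]: print('foot side',np.round(onz(D,*sd(*a),.006)*1e3,1))
E
```

```text
lipA scene [589.5 139.9  22. ] side [589.9 143.7  22. ]
lipB scene [616.7  33.8  22. ] side [613.2  37.7  22. ]
bedA scene [523.3 124.5   8. ] side [521.5 128.1   8. ]
bedB scene [548.8  18.1   8. ] side [546.6  20.4   8. ]
blkA scene [614.4 144.7  34. ] side [610.9 149.3  34. ]
tri bolts
bed+ [534.1 119.6   9.7]
bed- [555.4  30.3   9.8]
blk+ [635.  139.5  36.5]
blk- [654.7  58.7  36. ]
tab [ 491.  -304.1   48. ]
tab [ 489.3 -293.4   48. ]
tab [ 509.  -288.7   48. ]
tab [ 510.7 -299.6   48. ]
foot [ 541.8 -276.5    6. ]
foot [ 543.5 -303.4    6. ]
foot [ 489.2 -313.2    6. ]
tab side [ 509.1 -299.1   48. ]
tab side [ 489.  -300.6   48. ]
tab side [ 488.4 -290.3   48. ]
tab side [ 508.5 -288.7   48. ]
foot side [ 543.3 -303.5    6. ]
foot side [ 541.2 -277.3    6. ]
foot side [ 483.2 -284.6    6. ]
```

```bash
python3 -m jog '{"delta_pos":[[24,29,-11],[24,29,-11],[24,29,-11],[24,29,-11],[24,29,-11],[24,29,-11],[24,29,-11],[24,29,-11],[25,30,-10],[0,0,0]],"rot":[[0,0,-3],[0,0,-3],[0,0,-3],[0,0,-3],[0,0,-3],[0,0,-2],[0,0,-2],[0,0,0],[0,0,0],[0,0,0]],"grip":[60,60,60,60,60,60,60,60,60,60]}'
python3 - <<'E'
from h import *
c=cap('wrist','w1.png'); s=r.sense(); print(s['tcp_pos'],s['ee_rot'],s['wrist_force'],s['gripper_width'],c['xyz'],np.round(c['orientation'],3).tolist())
E
```

```text
time_s: 1.03
tcp_pos: [0.5016, -0.2912, 0.1473]
ee_rot: [[-0.99, -0.142, -0.002], [-0.142, 0.99, 0.001], [0.002, 0.002, -1.0]]
wrist_force: [0.3, -0.5, -0.7]
gripper_width: 0.604
[ 0.50027483 -0.2930425   0.14815571] [[-9.90052012e-01 -1.40685156e-01 -2.16786338e-03]
 [-1.40687259e-01  9.90053723e-01  8.49078946e-04]
 [ 2.02684841e-03  1.14562307e-03 -9.99997290e-01]] [ 0.45200209 -0.60134688  0.75425493] 0.5989359940282912 [ 0.43483976 -0.30177141  0.28496726] [[-0.141, -0.959, -0.244], [0.99, -0.136, -0.037], [0.002, -0.247, 0.969]]
```

View pics/w1.png

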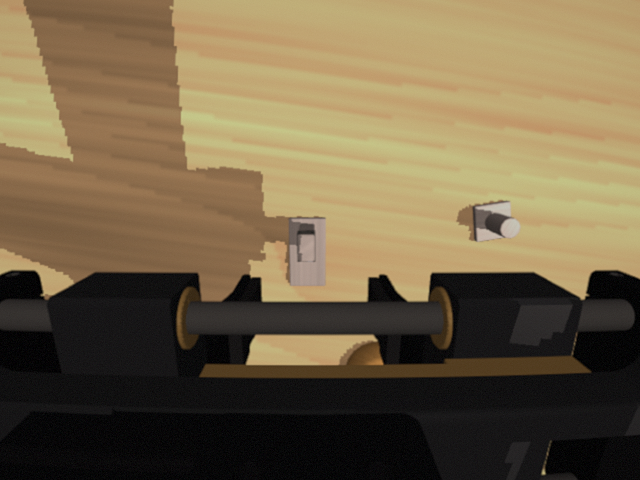

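The wrist view shows the foot from (289,217) to (326,285) and the tab top around (308,245), with nothing near the fingers. I'll measure its yaw and position more exactly.

Run:
```python
from h import *
c=cap('wrist'); s=r.sense(); f=c['frame'].astype(int)
sub=c['frame'][205:300,275:340]; hsv=cv2.cvtColor(sub,cv2.COLOR_RGB2HSV)
m=((hsv[...,1]<70)).astype(np.uint8)
m=cv2.morphologyEx(m,cv2.MORPH_CLOSE,np.ones((3,3)))
cs,_=cv2.findContours(m,0,1); k=max(cs,key=cv2.contourArea)
b=cv2.boxPoints(cv2.minAreaRect(k))+[275,205]; print(b, cv2.contourArea(k))
for p in b: print(np.round(onz(c,*p,.006)*1e3,1))
for p in [(300,235),(315,235),(315,260),(300,260)]: print(p,np.round(onz(c,*p,.048)*1e3,1))
print(s['tcp_pos'])
cv2.imwrite('pics/w2.png',np.hstack([cv2.resize(sub,None,fx=6,fy=6,interpolation=2)[:,:,::-1],cv2.cvtColor(cv2.resize(m*255,None,fx=6,fy=6),8)]))
```

```text
[[291. 219.]
 [327. 219.]
 [327. 286.]
 [291. 286.]] 2308.5
[ 485.7 -314.5    6. ]
[ 481.6 -285.7    6. ]
[ 538.5 -277.1    6. ]
[ 542.8 -307.3    6. ]
(300, 235) [ 488.2 -305.2   48. ]
(315, 235) [ 486.7 -294.9   48. ]
(315, 260) [ 504.6 -292.4   48. ]
(300, 260) [ 506.1 -302.9   48. ]
[ 0.49944543 -0.29442125  0.14882088]
```

View pics/w2.png

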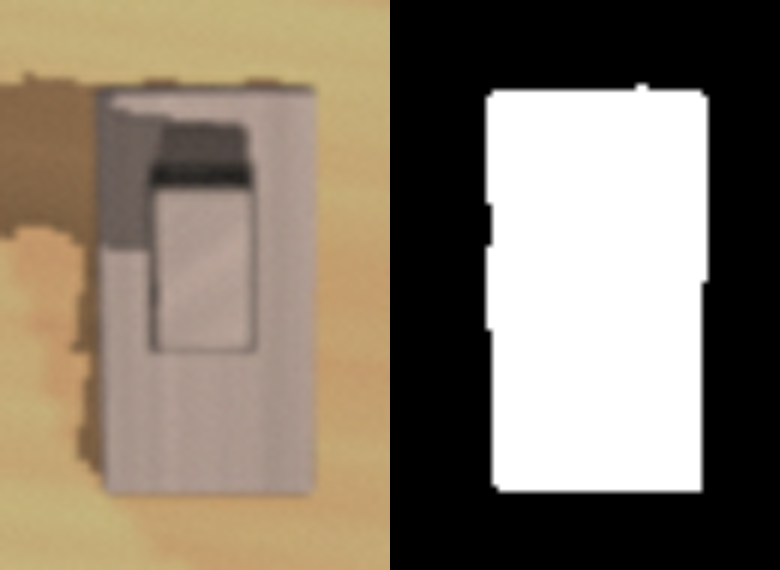

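```bash
python3 -m jog '{"delta_pos":[[-1,-2,-34],[0,0,-34],[0,0,-25],[0,0,-20],[0,0,0],[0,0,0]],"rot":[[0,0,0],[0,0,0],[0,0,0],[0,0,0],[0,0,0],[0,0,0]],"grip":[60,60,60,60,60,60]}' && python3 -m jog '{"delta_pos":[[0,0,0],[0,0,0],[0,0,0],[0,0,0],[0,0,0],[0,0,0],[0,0,0],[0,0,0]],"rot":[[0,0,0],[0,0,0],[0,0,0],[0,0,0],[0,0,0],[0,0,0],[0,0,0],[0,0,0]],"grip":[0,0,0,0,0,0,0,0]}'
```

```text
time_s: 1.63
tcp_pos: [0.4969, -0.2988, 0.0362]
ee_rot: [[-0.991, -0.134, -0.002], [-0.134, 0.991, 0.0], [0.002, 0.0, -1.0]]
wrist_force: [0.8, -0.1, 1.3]
gripper_width: 0.6
time_s: 2.3
tcp_pos: [0.4979, -0.2978, 0.0368]
ee_rot: [[-0.991, -0.136, 0.0], [-0.136, 0.991, -0.0], [-0.0, -0.0, -1.0]]
wrist_force: [0.2, 0.1, 1.9]
gripper_width: 0.138
```

```bash
python3 -m jog '{"delta_pos":[[0,0,10],[0,0,25],[0,0,30],[5,30,10],[5,37,0],[5,37,0],[5,37,0],[5,37,0],[5,37,0],[5,37,0]],"rot":[[0,0,0],[0,0,0],[0,0,0],[0,0,1],[0,0,1],[0,0,1],[0,0,1],[0,0,1],[0,0,1],[0,0,0]],"grip":[0,0,0,0,0,0,0,0,0,0]}' && python3 -m jog '{"delta_pos":[[5,37,0],[5,35,0],[5,30,-5],[5,18,-10],[0,0,-10],[0,0,0],[0,0,0]],"rot":[[0,0,0],[0,0,0],[0,0,0],[0,0,0],[0,0,0],[0,0,0],[0,0,0]],"grip":[0,0,0,0,0,0,0]}'
python3 - <<'E'
from h import *
cs=[cap(n,n+'2.png') for n in ('scene','side')]
s=r.sense(); print(s['time_s'],s['tcp_pos'],s['wrist_force'],s['gripper_width'])
t=s['tcp_pos']; o=[]
for n,c in zip(('scene','side'),cs):
    u,v=proj(c,[.575,.08,.03]).astype(int); u=min(max(u,60),580)
    o.append(cv2.resize(c['frame'][v-60:v+60,u-40:u+40],(400,600),interpolation=2)[:,:,::-1]); print(u,v)
cv2.imwrite('pics/crop2.png',np.clip(np.hstack(o)*1.5,0,255).astype(np.uint8))
E
```

```text
time_s: 3.13
tcp_pos: [0.5324, -0.044, 0.112]
ee_rot: [[-0.971, -0.239, -0.0], [-0.239, 0.971, 0.0], [0.0, 0.0, -1.0]]
wrist_force: [1.1, -0.4, -3.1]
gripper_width: 0.14
time_s: 3.72
tcp_pos: [0.5518, 0.0735, 0.0859]
ee_rot: [[-0.971, -0.238, -0.003], [-0.238, 0.971, -0.001], [0.003, -0.0, -1.0]]
wrist_force: [-0.1, -0.4, -1.1]
gripper_width: 0.135
3.8167 [0.55271273 0.07320798 0.08692072] [-0.72062073 -0.25336645 -1.40695054] 0.13601589050837362
350 230
305 271
```

View pics/crop2.png

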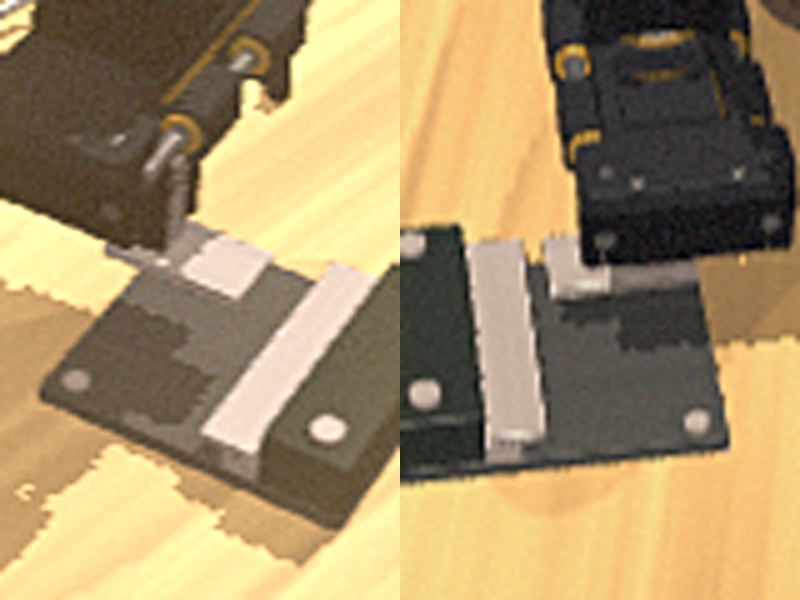

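The stop hangs level above the bed, with its nose at about (255,275) in the scene crop and (550,270) in the side crop, short of the lip. I'll measure the nose against the lip in both views.

Run:
```python
from h import *
S=cap('scene');D=cap('side')
f=lambda x,y,a,b:((x+.5)/5-.5+a,(y+.5)/5-.5+b)
ex=np.array([.973,.232]);ey=np.array([-.232,.973]);M=np.array([602.8,88.9])
for n,c,p,q,a,b in (('S',S,(272,256),(238,298),310,170),('D',D,(552,297),(546,244),265,211)):
    P=[onz(c,*f(*t,a,b),.056)[:2]*1e3 for t in (p,q)]; d=P[0]-P[1]
    m=(P[0]+P[1])/2; print(n,np.round(P,1),'yaw',np.degrees(np.arctan2(-d[0],d[1])),'along/lat',(m-M)@ex,(m-M)@ey)
t=r.sense()['tcp_pos'][:2]*1e3; print((t-M)@ex,(t-M)@ey)
# lip per camera: crop2
for n,c,p,q,a,b in (('S',S,(335,263),(203,433),310,170),('D',D,(545,435),(522,240),265,211)):
    P=[onz(c,*f(*t,a,b),.022)[:2]*1e3 for t in (p,q)]; d=P[0]-P[1]; m=(P[0]+P[1])/2
    print(n,np.round(P,1),'yaw',np.degrees(np.arctan2(-d[0],d[1])),'along/lat',(m-M)@ex,(m-M)@ey)
```

```text
S [[592.8  96. ]
 [599.1  69.8]] yaw 13.492894455582848 along/lat -8.055691747999845 -4.22075000104724
D [[439.3  90. ]
 [442.5  60.7]] yaw 6.327572605008893 along/lat -160.6602320957037 24.356910547341897
-52.10613878640087 -3.6463755469455887
S [[590.3 140.4]
 [615.7  35.1]] yaw 13.561046122751934 along/lat -0.08524830386395243 -1.1301662001292356
D [[439.  129.8]
 [451.9  22.5]] yaw 6.854404399887818 along/lat -156.06123592722238 24.080457253792517
```

Run:
```python
from h import *
D=cap('side')
f=lambda x,y,a,b:((x+.5)/5-.5+a,(y+.5)/5-.5+b)
ex=np.array([.973,.232]);ey=np.array([-.232,.973]);M=np.array([602.8,88.9])
for p,q,z in (((152,297),(146,244),.056),((145,435),(122,240),.022)):
    P=[onz(D,*f(*t,265,211),z)[:2]*1e3 for t in (p,q)]; d=P[0]-P[1]; m=(P[0]+P[1])/2
    print(np.round(P,1),'yaw',np.degrees(np.arctan2(-d[0],d[1])),'along/lat',(m-M)@ex,(m-M)@ey)
s=r.sense();print(s['tcp_pos'],s['time_s'],s['wrist_force'])
```

```text
[[590.8 103.7]
 [597.1  74.5]] yaw 12.169077823057513 along/lat -8.565522233540074 2.2040819550479425
[[589.5 143.6]
 [613.5  36.9]] yaw 12.694042553836239 along/lat -0.9366702425050568 1.6308043096290146
[0.55299366 0.07335753 0.08719824] 3.9667 [ 0.1802816  -0.458619   -1.07665446]
```

```bash
python3 -m jog '{"delta_pos":[[-1,2,-10],[0,0,-12],[0,0,-10],[0,0,-5],[0,0,0],[0,0,0]],"rot":[[0,0,0],[0,0,0],[0,0,0],[0,0,0],[0,0,0],[0,0,0]],"grip":[0,0,0,0,0,0]}' && python3 -m jog '{"delta_pos":[[0,0,-1],[0,0,-1],[0,0,0]],"rot":[[0,0,0],[0,0,0],[0,0,0]],"grip":[0,0,0]}'&& python3 -m jog '{"delta_pos":[[0,0,-1],[0,0,-1],[0,0,0]],"rot":[[0,0,0],[0,0,0],[0,0,0]],"grip":[0,0,0]}'
```

```text
time_s: 4.47
tcp_pos: [0.5518, 0.0761, 0.0492]
ee_rot: [[-0.971, -0.239, -0.001], [-0.239, 0.971, -0.0], [0.001, -0.0, -1.0]]
wrist_force: [1.1, -0.4, -1.9]
gripper_width: 0.136
time_s: 4.72
tcp_pos: [0.552, 0.0763, 0.0478]
ee_rot: [[-0.971, -0.239, 0.001], [-0.239, 0.971, 0.0], [-0.001, 0.0, -1.0]]
wrist_force: [0.3, -0.3, -1.5]
gripper_width: 0.14
time_s: 4.97
tcp_pos: [0.5518, 0.0762, 0.0455]
ee_rot: [[-0.971, -0.239, -0.0], [-0.239, 0.971, 0.0], [0.0, 0.0, -1.0]]
wrist_force: [0.7, -0.0, -1.9]
gripper_width: 0.135
```

```bash
for i in 1; do python3 -m jog '{"delta_pos":[[0,0,-0.5],[0,0,-0.5],[0,0,0],[0,0,0]],"rot":[[0,0,0],[0,0,0],[0,0,0],[0,0,0]],"grip":[0,0,0,0]}'; done; python3 -m jog '{"delta_pos":[[0,0,-0.5],[0,0,0],[0,0,0]],"rot":[[0,0,0],[0,0,0],[0,0,0]],"grip":[0,0,0]}'
```

```text
time_s: 5.3
tcp_pos: [0.5519, 0.0762, 0.0448]
ee_rot: [[-0.971, -0.239, 0.0], [-0.239, 0.971, 0.0], [-0.0, -0.0, -1.0]]
wrist_force: [-0.2, -0.2, -0.0]
gripper_width: 0.133
time_s: 5.55
tcp_pos: [0.5519, 0.0762, 0.0447]
ee_rot: [[-0.971, -0.239, 0.0], [-0.239, 0.971, -0.0], [-0.0, -0.0, -1.0]]
wrist_force: [-2.4, 0.8, 5.5]
gripper_width: 0.134
```

```bash
python3 -m jog '{"delta_pos":[[0,0,0.2],[2.9,0.7,0],[2.9,0.7,0],[2.9,0.7,0],[2.9,0.7,0],[0,0,0]],"rot":[[0,0,0],[0,0,0],[0,0,0],[0,0,0],[0,0,0],[0,0,0]],"grip":[0,0,0,0,0,0]}';python3 -m jog '{"delta_pos":[[2.9,0.7,0],[1.9,0.5,0],[0,0,0]],"rot":[[0,0,0],[0,0,0],[0,0,0]],"grip":[0,0,0]}'
python3 - <<'E'
from h import *
cs=[cap(n,n+'3.png') for n in ('scene','side')]
o=[]
for n,c in zip(('scene','side'),cs):
    u,v=proj(c,[.585,.085,.03]).astype(int); print(u,v)
    o.append(cv2.resize(c['frame'][v-45:v+45,u-30:u+30],(400,600),interpolation=2)[:,:,::-1])
cv2.imwrite('pics/crop3.png',np.clip(np.hstack(o)*1.8,0,255).astype(np.uint8))
E
```

```text
time_s: 6.05
tcp_pos: [0.5635, 0.0787, 0.0447]
ee_rot: [[-0.971, -0.239, -0.0], [-0.239, 0.971, -0.001], [0.0, -0.0, -1.0]]
wrist_force: [-2.7, -0.8, 5.3]
gripper_width: 0.136
time_s: 6.3
tcp_pos: [0.5681, 0.0798, 0.0447]
ee_rot: [[-0.971, -0.239, -0.001], [-0.239, 0.971, -0.001], [0.001, -0.0, -1.0]]
wrist_force: [-2.9, -1.2, 6.4]
gripper_width: 0.134
356 231
299 273
```

View pics/crop3.png

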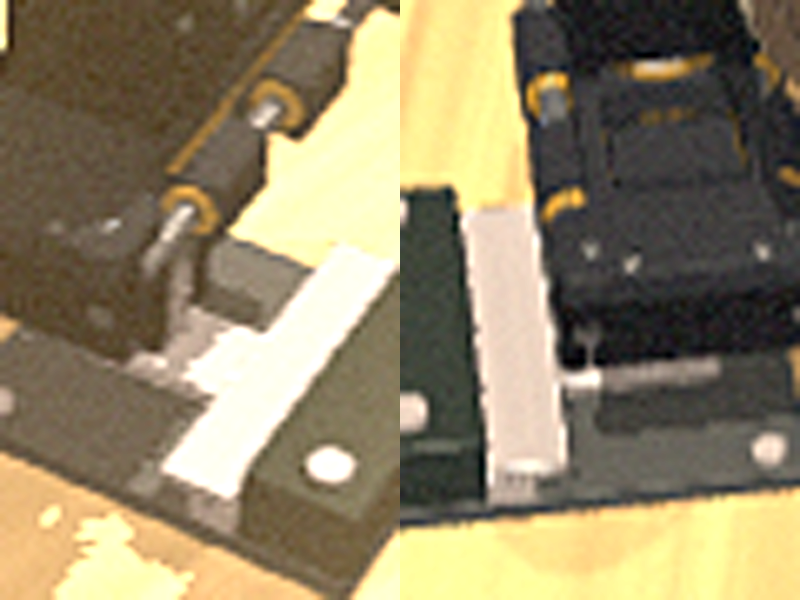

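The nose is now under the lip, meeting its edge at about (240,350) in the scene crop, and it looks centred. I'll keep pushing in small steps and watch the force.

```bash
python3 -m jog '{"delta_pos":[[1.9,0.5,0.1],[1.9,0.5,0.1],[1.9,0.5,0],[0,0,0]],"rot":[[0,0,0],[0,0,0],[0,0,0],[0,0,0]],"grip":[0,0,0,0]}';python3 -m jog '{"delta_pos":[[1.9,0.5,0],[1.9,0.5,0],[0,0,0]],"rot":[[0,0,0],[0,0,0],[0,0,0]],"grip":[0,0,0]}'; python3 -m jog '{"delta_pos":[[1.9,0.5,0],[1,0.2,0],[0,0,0]],"rot":[[0,0,0],[0,0,0],[0,0,0]],"grip":[0,0,0]}'
```

```text
time_s: 6.73
tcp_pos: [0.5705, 0.0804, 0.0448]
ee_rot: [[-0.971, -0.238, -0.008], [-0.238, 0.971, -0.003], [0.008, -0.001, -1.0]]
wrist_force: [-9.5, -1.0, 12.3]
gripper_width: 0.135
time_s: 6.98
tcp_pos: [0.5737, 0.0812, 0.0448]
ee_rot: [[-0.971, -0.238, -0.009], [-0.238, 0.971, -0.003], [0.01, -0.001, -1.0]]
wrist_force: [-10.9, -0.8, 13.4]
gripper_width: 0.134
time_s: 7.23
tcp_pos: [0.5757, 0.0816, 0.0447]
ee_rot: [[-0.971, -0.238, -0.011], [-0.238, 0.971, -0.004], [0.012, -0.001, -1.0]]
wrist_force: [-13.0, -1.1, 14.8]
gripper_width: 0.134
```

```bash
python3 -m jog '{"delta_pos":[[0,0,0.3],[0,0,0.2],[0,0,0],[0,0,0]],"rot":[[0.1,-0.4,0],[0.1,-0.2,0],[0,0,0],[0,0,0]],"grip":[0,0,0,0]}';python3 -m jog '{"delta_pos":[[1.9,0.5,0],[1.9,0.5,0],[0,0,0]],"rot":[[0,0,0],[0,0,0],[0,0,0]],"grip":[0,0,0]}'; python3 -m jog '{"delta_pos":[[1,0.2,0],[1,0.2,0],[0,0,0]],"rot":[[0,0,0],[0,0,0],[0,0,0]],"grip":[0,0,0]}'
```

```text
time_s: 7.57
tcp_pos: [0.5757, 0.0816, 0.0447]
ee_rot: [[-0.971, -0.238, -0.001], [-0.238, 0.971, -0.0], [0.001, -0.0, -1.0]]
wrist_force: [-11.5, -2.3, 12.0]
gripper_width: 0.134
time_s: 7.82
tcp_pos: [0.5783, 0.0822, 0.0447]
ee_rot: [[-0.971, -0.238, -0.004], [-0.238, 0.971, -0.001], [0.004, -0.0, -1.0]]
wrist_force: [-14.6, -1.0, 15.4]
gripper_width: 0.136
time_s: 8.07
tcp_pos: [0.5798, 0.0825, 0.0447]
ee_rot: [[-0.971, -0.237, -0.005], [-0.237, 0.971, -0.002], [0.005, -0.0, -1.0]]
wrist_force: [-15.8, -0.9, 15.9]
gripper_width: 0.134
```

```bash
python3 -m jog '{"delta_pos":[[0,0,0.4],[0,0,0.4],[0,0,0],[0,0,0]],"rot":[[0.1,-0.2,0],[0,0,0],[0,0,0],[0,0,0]],"grip":[0,0,0,0]}';python3 -m jog '{"delta_pos":[[1,0.2,0],[1,0.2,0],[0,0,0]],"rot":[[0,0,0],[0,0,0],[0,0,0]],"grip":[0,0,0]}'; python3 -m jog '{"delta_pos":[[1,0.2,0],[1,0.3,0],[0,0,0]],"rot":[[0,0,0],[0,0,0],[0,0,0]],"grip":[0,0,0]}'
```

```text
time_s: 8.4
tcp_pos: [0.5798, 0.0825, 0.0447]
ee_rot: [[-0.971, -0.237, -0.001], [-0.237, 0.971, 0.0], [0.001, 0.001, -1.0]]
wrist_force: [-13.1, -0.9, 11.0]
gripper_width: 0.137
time_s: 8.65
tcp_pos: [0.5812, 0.0829, 0.0447]
ee_rot: [[-0.971, -0.237, -0.003], [-0.237, 0.971, -0.0], [0.003, 0.001, -1.0]]
wrist_force: [-15.3, -0.2, 12.5]
gripper_width: 0.135
time_s: 8.9
tcp_pos: [0.5813, 0.0829, 0.0447]
ee_rot: [[-0.972, -0.237, -0.007], [-0.237, 0.972, -0.001], [0.007, 0.0, -1.0]]
wrist_force: [-20.6, -0.2, 15.8]
gripper_width: 0.136
```

The motion has stopped: 2 mm commanded moved it only 0.1 mm, and the force rose by 5 N. First plunger contact came at x≈0.569, so travel is about 12 mm, which matches fully home. One more firm test, then a look.

```bash
python3 -m jog '{"delta_pos":[[1,0.2,0],[0,0,0],[0,0,0],[0,0,0]],"rot":[[0,0,0],[0,0,0],[0,0,0],[0,0,0]],"grip":[0,0,0,0]}'
python3 - <<'E'
from h import *
cs=[cap(n,n+'4.png') for n in ('scene','side')]
s=r.sense(); print(s['time_s'],s['tcp_pos'],s['wrist_force'],s['moment'],s['gripper_width'])
o=[]
for n,c in zip(('scene','side'),cs):
    u,v=proj(c,[.585,.085,.03]).astype(int)
    o.append(cv2.resize(c['frame'][v-45:v+45,u-30:u+30],(400,600),interpolation=2)[:,:,::-1])
cv2.imwrite('pics/crop4.png',np.clip(np.hstack(o)*1.8,0,255).astype(np.uint8))
E
```

```text
time_s: 9.23
tcp_pos: [0.5814, 0.0829, 0.0447]
ee_rot: [[-0.972, -0.237, -0.009], [-0.237, 0.972, -0.002], [0.009, 0.0, -1.0]]
wrist_force: [-21.2, 0.6, 18.5]
gripper_width: 0.138
9.3333 [0.5813916  0.08286461 0.04469277] [-21.54075941   0.34255215  17.41781009] [0.02620017 6.27010282 0.12051984] 0.13528828027811918
```

View pics/crop4.png

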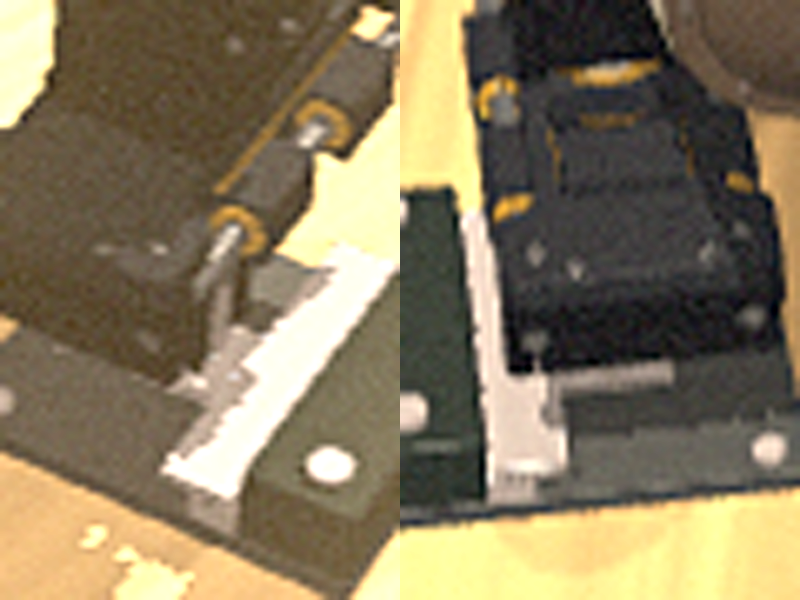

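Run:
```python
from h import *
D=cap('side'); ex=np.array([.973,.232]);ey=np.array([-.232,.973])
k=6.6667;f=lambda x,y:((x-400+.5)/k-.5+269,(y+.5)/k-.5+228)
M=np.array([602.8,88.9])-0.9*ex+1.6*ey  # lip centre as this camera sees it
p=onz(D,*f(673,364),.014)[:2]*1e3; print('rear corner along/lat',(p-M)@ex,(p-M)@ey)
p=onz(D,*f(676,384),.008)[:2]*1e3; print('rear bottom',(p-M)@ex,(p-M)@ey)
s=r.sense(); print(s['time_s'],s['tcp_pos'],s['wrist_force'])
```

```text
rear corner along/lat -34.83681255982873 10.329785376028813
rear bottom -35.29165173818728 12.760250827825768
9.3833 [0.58138852 0.08287206 0.04469753] [-21.47273153   0.16105843  18.19755239]
```

The camera puts the foot's rear about 35 mm before the lip, against 34 expected. It also sits about 3 mm to −y, with a sideways reaction of about 5 N. I'll ease it toward +y to rule out binding on a cheek.

```bash
python3 -m jog '{"delta_pos":[[-0.2,1,0.2],[-0.2,1,0.2],[-0.2,1,0],[0,0,0],[0,0,0]],"rot":[[0,0,0],[0,0,0],[0,0,0],[0,0,0],[0,0,0]],"grip":[0,0,0,0,0]}'; python3 -m jog '{"delta_pos":[[1.5,0.3,0],[1,0.2,0],[0,0,0],[0,0,0]],"rot":[[0.1,-0.3,0],[0,0,0],[0,0,0],[0,0,0]],"grip":[0,0,0,0]}'
```

```text
time_s: 9.8
tcp_pos: [0.5813, 0.0836, 0.0447]
ee_rot: [[-0.972, -0.235, -0.009], [-0.235, 0.972, -0.004], [0.009, -0.002, -1.0]]
wrist_force: [-17.4, -9.4, 15.7]
gripper_width: 0.134
time_s: 10.13
tcp_pos: [0.5813, 0.0835, 0.0447]
ee_rot: [[-0.972, -0.235, -0.009], [-0.235, 0.972, -0.004], [0.01, -0.001, -1.0]]
wrist_force: [-22.3, -8.4, 19.8]
gripper_width: 0.136
```

```bash
python3 -m jog '{"delta_pos":[[0,0,0],[0,0,0],[0,0,0],[0,0,0],[0,0,0],[0,0,0],[0,0,0],[0,0,0]],"rot":[[0,0,0],[0,0,0],[0,0,0],[0,0,0],[0,0,0],[0,0,0],[0,0,0],[0,0,0]],"grip":[0,0,0,0,0,0,0,0]}'; python3 -c "
from station import finish_job; print(finish_job())"
```

```text
time_s: 10.8
tcp_pos: [0.5813, 0.0835, 0.0447]
ee_rot: [[-0.972, -0.235, -0.009], [-0.235, 0.972, -0.004], [0.009, -0.001, -1.0]]
wrist_force: [-22.2, -7.4, 20.1]
gripper_width: 0.138
the job is handed in; nothing more can be done
None
```

I gripped the margin stop by its tab, laid it on the jig bed and pushed its nose under the lip against the plunger until it stopped against the solid wall. I handed the job in at 10.8 s with the gripper still closed on it and still pushing.

**Fully home:**
- The nose met the plunger at about x = 0.569 and stopped dead at x = 0.581, which matches the 12 mm travel.
- Commanding a further 2 to 3 mm only raised the force, to about 23 N along the push against the spring's 7 N.
- Over the last 0.67 s the pose and force held steady.

**What didn't quite agree:**
- **Depth:** the side camera put the foot's rear about 35 mm before the lip, where 34 mm was expected. That is within the calibration error.
- **Sideways:** the same view showed the stop about 3 mm off-centre, with about 5 N of side load. I eased it sideways, and it moved 0.7 mm without going any deeper, so it was not caught on a cheek.
- **Downward press:** the gripper ended up also pressing the stop onto the bed with about 20 N, and the tool tilted about 0.5°.

I moved nothing else on purpose, and no force reading suggested contact with anything else. I did not take a final picture of the other things on the bench.

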